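Dark reading, then hold the spectrometer's sprung shutter open to the set mark

TASK

Take the dark reading first: with the shutter slide left closed, squeeze the trigger of the docked pistol-grip spectrometer fully against its grip and let it go. Then pull the spring-return shutter slide out by its round knob until the slide's pointer stands level with the pointer of the rider on the scale rail, and finish while still holding the knob there, because the slide springs shut when it is let go. Do not shift the rider, and leave the vials, the cuvette box and the petri dish where they stand.

Things in the scene. Friction and masses are not known exactly. Their poses are not given: they have to be found in the camera images.
- dock: fixed bench dock, grey base 105 (x) by 375 mm (y), all on it under 105 mm high. Origin on the worktop under the black shutter block in its middle; -x is the way the slide pulls out (towards the robot); +y points to the pistol-grip spectrometer lying on its side at the left, -y to the finned lamp house at the right; z up. Place and yaw vary.
- pistol_grip (a point): the spectrometer's black fixed grip, with a frame: lying level and pointing towards the robot, 30 mm wide (its y), 29 mm thick (z). Origin on its centre line at the root, 66 mm above the worktop; it runs 90 mm along its own -x, then a 40 mm wide foot on a post to 110 mm. Trigger on its -y side, back of the grip on +y; free room for fingers beside both and 35 mm below.
- trigger (a joint): the trigger's hinge, rad: 0 at rest, 0.30 squeezed home. A spring returns it; it takes about 4 N at the pad to start and 8 N when home.
- trigger_pad (a point): middle of the trigger's outer face, where a finger presses; moves with it. The trigger is a dark steel bar 45 mm long, 9 thick, 16 high, hinged beside the grip's root. From grip_back to here, along the grip's y, is about 49 mm at rest and 40 mm squeezed, so grip and trigger can be pinched together from above.
- grip_back (a point): point on the back face of the fixed grip, facing the trigger pad from across the grip, at mid height of the grip.
- shutter_slide (a joint): how far the shutter slide is pulled out, m: 0 closed, 0.070 at its stop. The return spring pulls with 4 N closed, rising by 0.8 N per 10 mm.
- pull_knob: the slide's black knurled round knob, 26 mm diameter, 28 mm long, axis level along the dock's x. Origin at its middle, 66 mm above the worktop, 125 mm in front of the dock's origin when closed; axes as the dock's. Room for fingers beside it along y and 50 mm below; pinch it from above with the fingers closing along y.
- slide_pointer (a point): top of the thin upright steel fin on the right side of the slide, 1.5 mm thick along x; moves with the slide. Starts nearer the block than the rider's fin.
- rider_pointer (a point): top of the thin steel fin on the 12 mm long brass rider, clamped by friction on the steel scale rail right of the slide, 22 to 48 mm farther out (dock's -x) than the slide's pointer when closed. The slide's fin comes level with it on its left, not touching. The two fins' distance along the dock's x at the start is how far to pull.
- vial_teal: capped glass vial with teal contents, 23 mm diameter, 52 mm tall, standing at the right of the slide; bystander. Origin at its foot.
- vial_amber: capped glass vial with amber contents, 23 mm diameter, 56 mm tall, standing near the other; bystander. Origin at its foot.
- cuvette_box: small clear box with grey lid, 36 x 36 x 62 mm, standing right of the vials; bystander. Origin at its foot.
- petri_dish: closed petri dish, 61 mm diameter, 16 mm high, lying left of the dock; bystander. Origin at its foot.

How it is judged:
On the way, in this order (a step that is already met when the one before it is completed fails the run):
1. the trigger is squeezed fully while the shutter slide is closed (value of joint trigger above 0.25 rad and value of joint shutter_slide below 0.003 m), for 0.2 s.
2. the trigger is let go and back at rest, the slide still closed (value of joint trigger below 0.04 rad and value of joint shutter_slide below 0.003 m), for 0.2 s.
3. the slide is pulled out by its knob and held with its pointer level with the rider's within 4 mm (x of slide_pointer in the frame of rider_pointer between -0.004 and 0.004 m and contact force between the fingers and pull_knob above 3 N), for 0.3 s.
At the end, for the whole second after the job is handed in: the fingers hold the knob (more than 3 N), the slide is still (under 5 mm/s) with its pointer within 4 mm of the rider's pointer along the slide, the trigger is at rest (under 0.04 rad), the rider is within 4 mm of where it stood and the bystanders are upright within 20 mm of where they stood (all of step 3 and velocity of joint shutter_slide between -0.005 and 0.005 m/s and value of joint trigger below 0.04 rad and distance of rider_pointer from where it was at the start of the episode below 0.004 m and distance of each of vial_teal, vial_amber, cuvette_box, petri_dish from where it was at the start of the episode below 0.02 m and angle between each of vial_teal, vial_amber, cuvette_box, petri_dish's own z axis and vertical below 0.15 rad); the arm keeps its last pose, push and grip.
It fails at once if the trigger is squeezed while the shutter slide is out (value of joint trigger above 0.1 rad and value of joint shutter_slide above 0.006 m).
It fails at once if the rider is shifted (distance of rider_pointer from where it was at the start of the episode above 0.004 m).
It fails at once if a vial, the cuvette box or the petri dish is pushed aside or tipped (distance of any of vial_teal, vial_amber, cuvette_box, petri_dish from where it was at the start of the episode above 0.02 m or angle between any of vial_teal, vial_amber, cuvette_box, petri_dish's own z axis and vertical above 0.3 rad).
It also fails if it takes over 40 s, if anything falls off the work surface, if the arm or the gripper's body presses on something with over 40 N, if the wrist force passes 120 N, or if a joint passes its speed limit or range.

ROBOT

A 7-joint arm with a two-finger parallel gripper is mounted at the origin on a cart in front of the work surface, level with it; the furniture and walls round the work are solid. World frame = base frame: x ahead of the robot, y to its left, z up, the work surface at z = 0. Lengths are in m, angles in rad, forces in N, time in s.
With the tool pointing down it reaches from about 0.4 to 0.875 m from the base axis. Payload 6.5 kg.
Tool frame: the origin (TCP) lies midway between the tips of the shut fingers; the grasp point (between the pads) lies 19 mm behind it (env.pinch_z is the z of the grasp point in the tool frame, in m); z points along the fingers, y is the line along which they close (so a half turn about z gives the same grasp; the last joint's range is limited). The gripper opens to 88 mm and grips with 3 to 60 N. Pads are 18 mm wide; open, the fingers measure 123 mm over their backs; the gripper's body (75 mm by 187 mm) begins 45 mm behind the grasp point.
Start: joints at [-1.347, 0.536, -0.004, 1.538, 0.003, 1.067, -0.071], TCP at [0.186, 0.623, 0.239] pointing down, gripper open.
Joint ranges: [-2.7, 2.7], [-0.37, 2.16], [-1.27, 1.26], [0.24, 2.4], [-1.31, 4.45], [0.19, 1.91], [-2.76, 2.76]. Speed limits (rad/s): [2.39, 2.39, 3.14, 3.14, 3.14, 3.14, 3.14].

INTERFACE

Orientations are given as a unit quaternion [x, y, z, w].
In Python, from bench import env gives the robot as it stands.
- The arm moves only by the shell command python3 jog.py 'ROWS' [OPENING] [FORCE]. ROWS is a JSON list of rows, 1 to 12 of them, each written [[dx, dy, dz], [rx, ry, rz]]: dx, dy, dz in shares of 0.6 m (1.0 is 0.6 m), then a rotation vector rx, ry, rz in fractions of the full range, 1 being 2 pi rad; each row shifts and turns the commanded pose from where the row before left it, along the tool's axes as they then stand; what a row does not reach is not made up. A row lasts 1/8 s, in which the tool goes at most 0.0625 m and 0.188 rad, less where a joint would pass 70% of its speed; a pose out of reach is approached as far as the arm can. OPENING is the finger opening in m, set as the command begins (- or left out keeps the last). The fingers move at their own pace and stop on an object; FORCE is the grip in N (left out, the last holds). Time passes only in rows, so rows that do not move let the fingers close. It prints the time, the measured TCP pose, the force, the opening and the grip force at its end. Input that does not fit is refused with a message, and nothing moves.
- env.get_obs(): the state, without advancing time (a new reading comes with each control period).
- env.snapshot(name): name is "scene" or "top"; returns a dict with "img" (400x640x3 uint8, red, green, blue), "K" (3x3 intrinsics, pixels), "origin" and "attitude" of the camera in the world. Camera axes: x right, y down, z forward; pixel columns grow to the right and rows downward; lengths in m; the calibration is good to about 2 mm. A picture is of the moment at which its call begins. There is no depth.
- env.job_done(): hands the job in; it is judged then, once.
The state is a dict: "t": time; "joint_pos": joint angles; "joint_vel": joint speeds; "joint_torque": joint torques, N m; "ee_pos": TCP position; "tcp_rot": TCP orientation; "contact_force": force on the tool from outside, world axes, zero at the start; "wrist_torque": the same for the moment, N m; "finger_gap": finger opening in m; "finger_force": force on a finger pad.
Only numpy, scipy, OpenCV 4.12 (cv2) and the standard library are available. Lean on these libraries where they do the work, as an engineer would, in place of code of your own. Each camera call takes 0.05 s, during which the arm holds its last target. There are 200 camera calls.

## Working session

There is one attempt and no reset: what is moved stays moved. The work goes in short steps, Python scripts to look and compute and a shell command to move; the robot and the scene stay as the last step left them, time stands still between calls to the robot, and variables do not carry over. Pictures are saved under pics/ and viewed, at most 10 in all, crops included, and the job is handed in when it is done.

```bash
ls; mkdir -p pics
python3 - <<'E'
from bench import env
import cv2
o=env.get_obs();print(o['t'],o['ee_pos'],o['tcp_rot'],o['finger_gap'],env.pinch_z)
for n in ('scene','top'):
    s=env.snapshot(n);cv2.imwrite(f'pics/{n}0.png',s['img'][:,:,::-1]);print(n,s['K'],s['origin'],s['attitude'])
E
```

```text
bench.py
jog.py
pics
0.0 [0.18559564 0.62231087 0.23783552] [ 1.44364150e-01  9.89524258e-01 -8.54782759e-04 -6.30044140e-05] 0.08805856851025895 -0.0187
scene [[509.82512541   0.         315.75634604]
 [  0.         509.82512541 198.47039879]
 [  0.           0.           1.        ]] [-0.10259541 -0.99980334  0.57489552] [ 0.8043856  -0.23363681  0.1381504  -0.52848095]
top [[391.93156152   0.         323.29687192]
 [  0.         391.93156152 196.14650676]
 [  0.           0.           1.        ]] [0.41568415 0.00709273 1.12060927] [-0.69841473  0.71460874 -0.02607945  0.029514  ]
```

View pics/scene0.png

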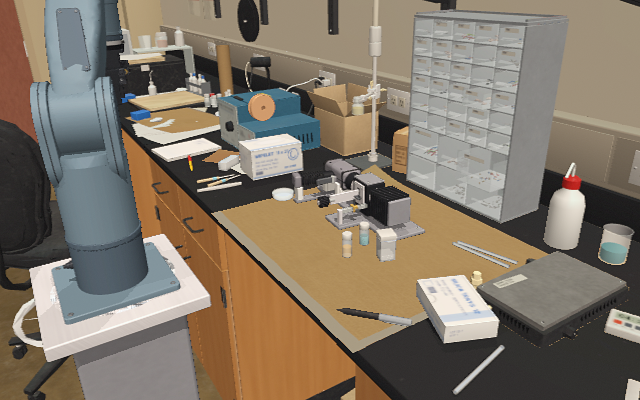

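View pics/top0.png

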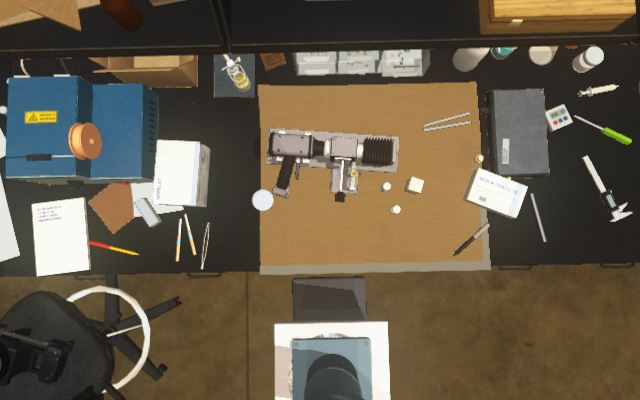

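The top view shows the dock at about cols 267–398 and rows 128–172, with the knob near (340,198), the grip running (292,155)→(281,192) and the petri dish at (262,200). I'll enlarge both views for exact pixels.

Run:
```python
import cv2
t=cv2.imread('pics/top0.png')[120:220,255:405];cv2.imwrite('pics/topc.png',cv2.resize(t,(0,0),fx=5.3,fy=5.3,interpolation=cv2.INTER_CUBIC))
t=cv2.imread('pics/scene0.png')[150:250,285:430];cv2.imwrite('pics/scenec.png',cv2.resize(t,(0,0),fx=5.5,fy=5.5,interpolation=cv2.INTER_CUBIC))
```

```text
(no output)
```

View pics/topc.png

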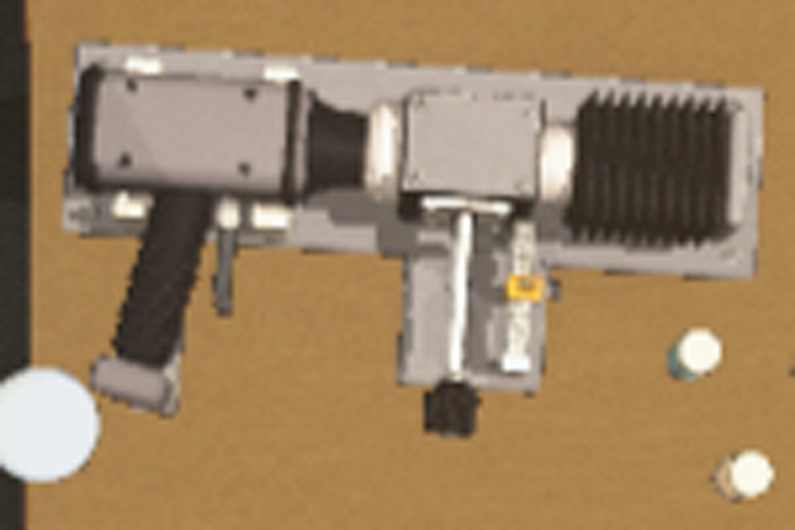

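View pics/scenec.png

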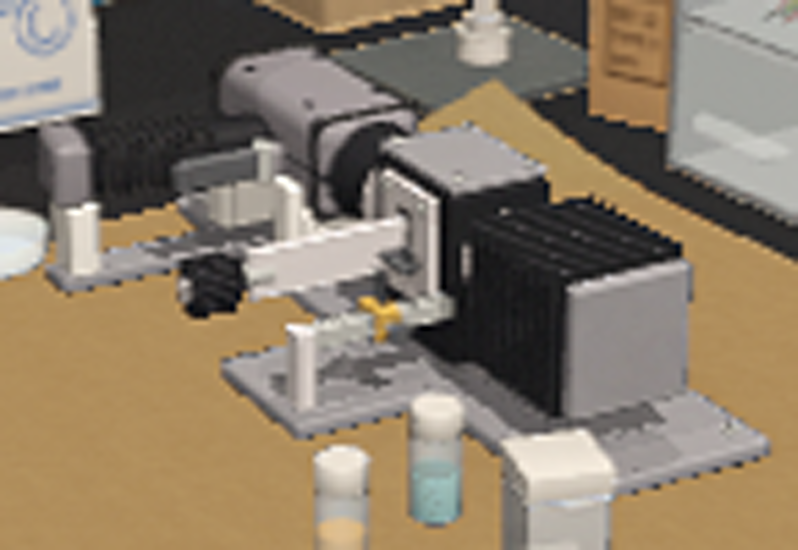

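The crops show, in crop pixels: knob (450,410) in top and (212,285) in scene. The rider is at (527,288) / (380,312), and the trigger bar runs (228,225)→(222,310). I'll triangulate from these.

```bash
cat > h.py <<'E'
import numpy as np, json, os
from scipy.spatial.transform import Rotation as R
from bench import env
if not os.path.exists('cam.json'):
    json.dump({n:{k:np.array(v).tolist() for k,v in env.snapshot(n).items() if k!='img'} for n in('scene','top')},open('cam.json','w'))
C=json.load(open('cam.json'))
F={'top':(5.3,255,120),'scene':(5.5,285,150)}
def full(n,c): f,a,b=F[n]; return (np.array(c)+.5)/f-.5+[a,b]
def proj(n,p):
    c=C[n];q=np.array(c['K'])@R.from_quat(c['attitude']).as_matrix().T@(np.array(p)-c['origin']);return q[:2]/q[2]
def crop(n,p): f,a,b=F[n]; return (proj(n,p)-[a,b]+.5)*f-.5
def ray(n,c):
    k=C[n];u=full(n,c);return np.array(k['origin']),R.from_quat(k['attitude']).as_matrix()@np.linalg.inv(k['K'])@[*u,1]
def tri(ct,cs):
    o1,d1=ray('top',ct);o2,d2=ray('scene',cs)
    s=np.linalg.lstsq(np.c_[d1,-d2],o2-o1,rcond=None)[0];a=o1+s[0]*d1;b=o2+s[1]*d2
    return (a+b)/2,np.linalg.norm(a-b)
def onz(n,c,z): o,d=ray(n,c);return o+d*(z-o[2])/d[2]
E
python3 - <<'E'
from h import *
np.set_printoptions(precision=4,suppress=True)
for n,a,b in [('knob',(450,410),(212,285)),('blkA far-left',(413,93),(455,125)),('blk far-right',(545,100),(548,178)),('rider',(527,288),(380,310)),('railpost',(515,362),(300,328)),('teal cap',(699,352),(437,402)),('amber cap',(750,473),(342,455)),('trig end',(222,308),(180,170))]:
    print(n,*tri(a,b))
k,_=tri((450,410),(212,285))
for y in (3,4,4.4,5,6):pass
# base edges at z~.012
for z in(.01,):
    P=[onz('top',c,z) for c in((80,43),(762,90),(755,275),(65,230))];print(np.array(P))
g=[onz('top',c,.0805) for c in((152,195),(212,200),(115,345),(180,362),(93,360),(178,408))];print(np.array(g))
print([onz('top',c,.07) for c in((228,225),(222,310))], onz('top',(45,425),.016))
E
```

```text
knob [ 0.4958 -0.0325  0.0653] 0.00018731505277587288
blkA far-left [ 0.6477 -0.0145  0.1033] 0.008196513702519094
blk far-right [ 0.6461 -0.0819  0.0985] 0.0025679581549506486
rider [ 0.5585 -0.074   0.0526] 0.0012647250628230497
railpost [ 0.5204 -0.0669  0.0511] 0.0011291370835934923
teal cap [ 0.5239 -0.1622  0.0529] 0.0003873634150320782
amber cap [ 0.4604 -0.1853  0.0568] 0.0001342262307909795
trig end [0.5501 0.0825 0.0702] 1.2463075334037869e-05
[[ 0.7048  0.1616  0.01  ]
 [ 0.6699 -0.2081  0.01  ]
 [ 0.569  -0.2005  0.01  ]
 [ 0.6022  0.1709  0.01  ]]
[[0.6073 0.1162 0.0805]
 [0.604  0.0859 0.0805]
 [0.5313 0.136  0.0805]
 [0.5219 0.1034 0.0805]
 [0.524  0.1472 0.0805]
 [0.4987 0.1047 0.0805]]
[array([0.5928, 0.0787, 0.07  ]), array([0.5491, 0.0825, 0.07  ])] [0.4964 0.1819 0.016 ]
```

The manual's scale: shifts go in shares of 0.6 m and turns go in shares of 2 pi rad. Converting my numbers, -0.043 m is -0.0717, -0.0323 m is -0.0538, -0.058 rad is -0.0092.

```bash
python3 jog.py '[[[-0.0717,-0.0538,0],[0,0,0]],[[-0.0717,-0.0538,0],[0,0,0]],[[-0.0717,-0.0538,0],[0,0,0]],[[-0.0717,-0.0538,0],[0,0,0]],[[-0.0717,-0.0538,0],[0,0,0]],[[-0.0717,-0.0538,0],[0,0,0]],[[-0.0717,-0.0538,0],[0,0,0]],[[-0.0717,-0.0538,0],[0,0,0]],[[-0.0717,-0.0538,0],[0,0,0]],[[-0.0717,-0.0538,0],[0,0,0]],[[-0.0717,-0.0538,0],[0,0,0]],[[-0.0683,-0.0545,0],[0,0,-0.0092]]]' 0.088 10
cat >> h.py <<'E'
def rel(p,yaw):
    o=env.get_obs();r=R.from_quat(o['tcp_rot']);y=r.as_matrix()[:,1];th=np.arctan2(-y[0],y[1])
    print('t',o['t'],'pos',o['ee_pos'].round(4) if hasattr(o['ee_pos'],'round') else o['ee_pos'],'yaw',round(th,4),'tilt z',r.as_matrix()[:,2].round(4))
    print('d tool',r.inv().apply(np.array(p)-o['ee_pos']).round(4),'rz',round(-(yaw-th),4))
E
python3 -c "
from h import *
rel((.568,.104,.051),-.232)"
```

```text
t: 1.7
ee_pos: [0.5683, 0.1028, 0.2387]
tcp_rot: [0.115, 0.993, 0.0, 0.0]
contact_force: [0.5, 1.0, 0.1]
finger_gap: 0.0878
finger_force: 0.0
t 1.7 pos [0.5683 0.1028 0.2387] yaw -0.2303 tilt z [ 1.e-04  1.e-04 -1.e+00]
d tool [0.0006 0.0011 0.1877] rz 0.0017
```

To row units: 0.05 m is 0.0833, 0.04 m is 0.0667.

```bash
python3 jog.py '[[[0,0.0017,0.0833],[0,0,0]],[[0,0,0.0833],[0,0,0]],[[0,0,0.0667],[0,0,0]],[[0,0,0],[0,0,0]]]'
python3 - <<'E'
from h import *; import cv2
a=[]
for n,(x,y) in {'top':(255,120),'scene':(275,120)}.items():
    s=env.snapshot(n)['img'][y:y+100,x:x+130,::-1];a.append(cv2.resize(s,(0,0),fx=3,fy=4 if 0 else 3,interpolation=cv2.INTER_CUBIC))
cv2.imwrite('pics/s2.png',np.hstack(a))
E
```

```text
t: 2.2
ee_pos: [0.5652, 0.1046, 0.0961]
tcp_rot: [0.116, 0.993, -0.001, -0.003]
contact_force: [-0.7, -0.6, 0.9]
finger_gap: 0.088
finger_force: 0.0
```

View pics/s2.png

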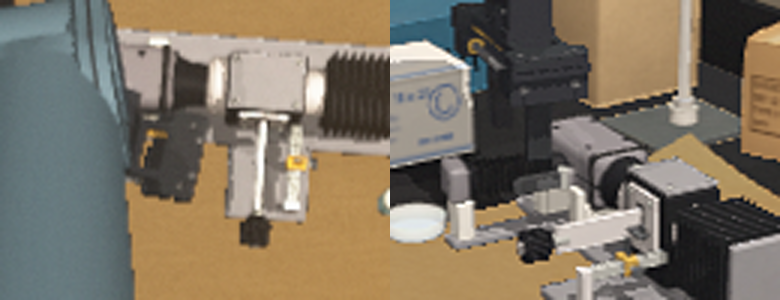

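The scene half shows the open gripper straddling the grip, with the fingers still above it at about (515,150). Nothing is touching, so I'll descend.

To row units: 0.023 m is 0.0383, 0.022 m is 0.0367.

```bash
python3 jog.py '[[[-0.0033,0,0.0383],[0,0,0]],[[0,0,0.0367],[0,0,0]],[[0,0,0],[0,0,0]],[[0,0,0],[0,0,0]]]'
python3 jog.py '[[[0,0,0],[0,0,0]],[[0,0,0],[0,0,0]],[[0,0,0],[0,0,0]],[[0,0,0],[0,0,0]]]' 0.03 20
```

```text
t: 2.8
ee_pos: [0.571, 0.105, 0.0557]
tcp_rot: [0.116, 0.993, 0.001, 0.001]
contact_force: [0.4, 0.3, 0.6]
finger_gap: 0.088
finger_force: 0.0
t: 3.3
ee_pos: [0.5692, 0.1036, 0.0537]
tcp_rot: [0.116, 0.993, -0.001, -0.0]
contact_force: [-1.9, -4.1, 0.2]
finger_gap: 0.05
finger_force: 1.6
```

```bash
python3 jog.py '[[[0,0,0],[0,0,0]],[[0,0,0],[0,0,0]],[[0,0,0],[0,0,0]],[[0,0,0],[0,0,0]],[[0,0,0],[0,0,0]],[[0,0,0],[0,0,0]],[[0,0,0],[0,0,0]],[[0,0,0],[0,0,0]]]' 0.03 30
python3 - <<'E'
from h import *; import cv2
rel((.568,.104,.051),-.232)
s=env.snapshot('scene')['img'][150:225,285:360,::-1]
cv2.imwrite('pics/s3.png',cv2.resize(s,(0,0),fx=7,fy=7,interpolation=cv2.INTER_CUBIC))
E
```

```text
t: 4.3
ee_pos: [0.5699, 0.107, 0.0536]
tcp_rot: [0.116, 0.993, 0.001, 0.0]
contact_force: [0.9, 5.7, -3.6]
finger_gap: 0.0409
finger_force: 30.3
t 4.3 pos [0.5699 0.107  0.0536] yaw -0.2319 tilt z [ 9.0e-04  2.7e-03 -1.0e+00]
d tool [ 0.0012 -0.0034  0.0026] rz 0.0001
```

View pics/s3.png

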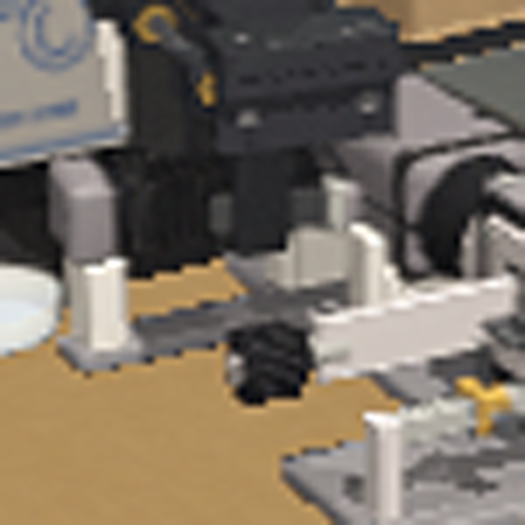

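The picture shows the dark finger on the middle of the trigger bar at about (260,200), slide still closed. The gap is 40.9 mm at 30 N against the 40 mm given for squeezed. I'll check it is on its stop with a bit more force, then release.

To row units: -0.002 m is -0.0033.

```bash
python3 jog.py '[[[0,0,0],[0,0,0]],[[0,0,0],[0,0,0]],[[0,0,0],[0,0,0]],[[0,0,0],[0,0,0]]]' 0.03 42
python3 jog.py '[[[0,-0.0033,0],[0,0,0]],[[0,0,0],[0,0,0]],[[0,0,0],[0,0,0]],[[0,0,0],[0,0,0]],[[0,0,0],[0,0,0]],[[0,0,0],[0,0,0]],[[0,0,0],[0,0,0]],[[0,0,0],[0,0,0]]]' 0.088 20
python3 -c "
from h import *
rel((.568,.104,.12),-.232)"
```

```text
t: 4.85
ee_pos: [0.57, 0.1071, 0.0536]
tcp_rot: [0.116, 0.993, 0.001, 0.0]
contact_force: [1.8, 6.2, -2.7]
finger_gap: 0.0401
finger_force: 42.1
t: 5.85
ee_pos: [0.5692, 0.1027, 0.0538]
tcp_rot: [0.116, 0.993, -0.0, 0.0]
contact_force: [0.8, 0.1, 0.4]
finger_gap: 0.0882
finger_force: 0.0
t 5.85 pos [0.5692 0.1027 0.0538] yaw -0.2318 tilt z [ 1.e-04 -0.e+00 -1.e+00]
d tool [ 0.0014  0.0009 -0.0662] rz 0.0002
```

To row units: -0.05 m is -0.0833, -0.0495 m is -0.0825, -0.141 rad is -0.0224.

```bash
python3 jog.py '[[[0,0,-0.0833],[0,0,0]],[[0,0,-0.0833],[0,0,0]],[[0.0225,-0.0825,0],[0,0,0]],[[0.0225,-0.0825,0],[0,0,0]],[[0.0227,-0.0825,0],[0,0,0]],[[0,0,0],[0,0,-0.0224]],[[0,0,0],[0,0,0]]]' 0.06
python3 - <<'E'
from h import *
rel((.4955,-.0325,.046),-.091)
import cv2
s=env.snapshot('scene')['img'][150:225,285:360,::-1]
cv2.imwrite('pics/s4.png',cv2.resize(s,(0,0),fx=7,fy=7,interpolation=cv2.INTER_CUBIC))
E
```

```text
t: 6.72
ee_pos: [0.4956, -0.0328, 0.154]
tcp_rot: [0.046, 0.999, 0.0, 0.0]
contact_force: [0.1, 1.4, -0.4]
finger_gap: 0.0598
finger_force: 0.0
t 6.725 pos [ 0.4956 -0.0328  0.154 ] yaw -0.0928 tilt z [ 5.e-04  4.e-04 -1.e+00]
d tool [1.00e-04 2.00e-04 1.08e-01] rz -0.0018
```

View pics/s4.png

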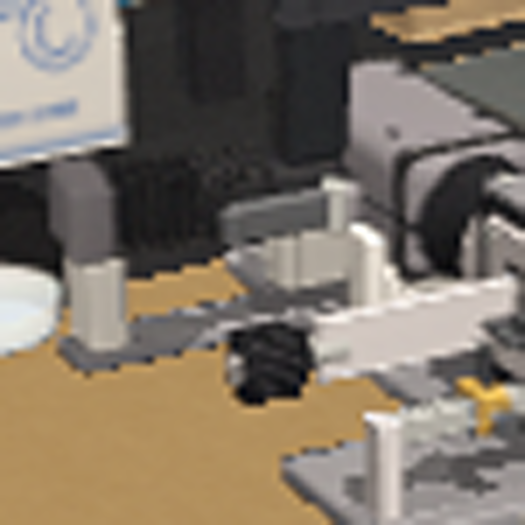

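The trigger bar is back at its rest place, (225,220)–(325,195), and the slide is closed. Next I'll enlarge the pointers.

```bash
python3 jog.py '[[[0,0,0.0833],[0,0,0]],[[0,0,0.0833],[0,0,0]],[[0,0,0.0133],[0,0,0]],[[0,0,0],[0,0,0]]]'
python3 - <<'E'
from h import *; import cv2
a=cv2.imread('pics/top0.png')[152:192,332:362]
b=cv2.imread('pics/scene0.png')[178:214,335:372]
a=cv2.resize(a,(0,0),fx=12,fy=12,interpolation=cv2.INTER_CUBIC);b=cv2.resize(b,(0,0),fx=11.5,fy=12,interpolation=cv2.INTER_CUBIC)
b=cv2.resize(cv2.imread('pics/scene0.png')[178:218,335:372],(0,0),fx=12,fy=12,interpolation=cv2.INTER_CUBIC)
cv2.imwrite('pics/p5.png',np.hstack([a,b[:480,:430]]))
E
```

```text
t: 7.28
ee_pos: [0.496, -0.0321, 0.0462]
tcp_rot: [0.046, 0.999, -0.0, -0.0]
contact_force: [-0.1, 0.9, 0.5]
finger_gap: 0.06
finger_force: 0.0
```

View pics/p5.png

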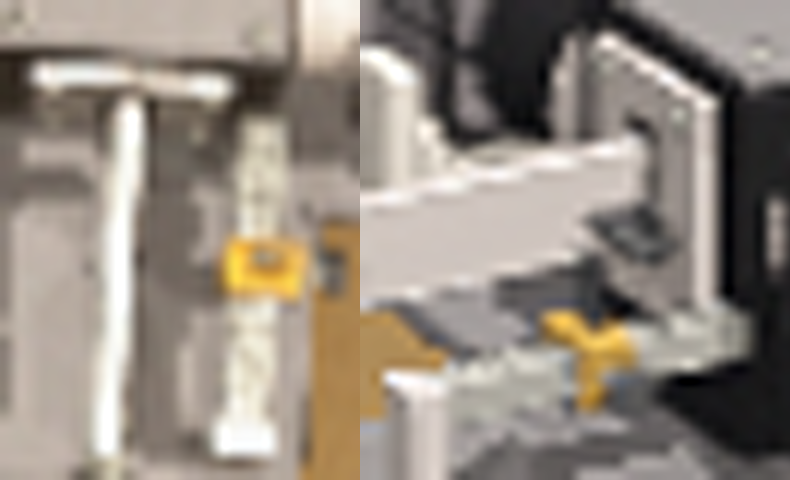

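In top (left half) the rider is at (265,265), with a dark fin spot at its middle, and a faint mark by the block at (200,130) may be the slide's fin. In scene (right half) the fin candidate is the dark shape at (630,235), and the rider is at (592,340). I'll check whether these candidates agree.

```bash
cat >> h.py <<'E'
ps=-.091; DX=np.array([np.cos(ps),np.sin(ps),0]);DY=np.array([-np.sin(ps),np.cos(ps),0]);O=np.array([.4958,-.0325,0])+.125*DX
def dock(p): p=np.array(p)-O; return np.array([p@DX,p@DY,p[2]])
def wor(d): return O+d[0]*DX+d[1]*DY+[0,0,d[2]]
E
python3 - <<'E'
from h import *
np.set_printoptions(precision=4,suppress=True)
def T(c):return (np.array(c)+.5)/12-.5+[332,152]
def S(c):return (np.array(c)-[360,0]+.5)/12-.5+[335,178]
def ray2(n,u): k=C[n];return np.array(k['origin']),R.from_quat(k['attitude']).as_matrix()@np.linalg.inv(k['K'])@[*u,1]
def tri2(a,b):
    o1,d1=ray2('top',T(a));o2,d2=ray2('scene',S(b))
    s=np.linalg.lstsq(np.c_[d1,-d2],o2-o1,rcond=None)[0];a=o1+s[0]*d1;b=o2+s[1]*d2
    return dock((a+b)/2),np.linalg.norm(a-b)
for n,a,b in [('rider',(265,265),(592,340)),('fin? ',(200,130),(630,235)),('fin? arm tip',(200,130),(590,215)),('fin',(200,130),(650,245)),('plate corner R top',(228,85),(712,100)),('slide root top',(128,105),(640,145))]:
    print(n,*tri2(a,b))
def inv(p): return ((proj('scene',p)-[335,178]+.5)*12-.5+[360,0]).round(), ((proj('top',p)-[332,152]+.5)*12-.5).round()
for x in (-.03,-.02,-.015,-.037):
  for y,z in((-.013,.06),(-.026,.06),(-.026,.07)): print(x,y,z,*inv(wor((x,y,z))))
print([inv(wor((-.0595,y,z))) for y,z in((-.036,.05),(-.036,.06),(-.036,.066))])
E
```

```text
rider [-0.0578 -0.0346  0.0522] 0.000951789702090315
fin?  [-0.0332 -0.0155  0.0637] 0.008792022054872785
fin? arm tip [-0.0375 -0.0137  0.0692] 0.01619247607677969
fin [-0.031  -0.0165  0.061 ] 0.00508270286159835
plate corner R top [-0.0233 -0.0218  0.0934] 0.0010324712973715695
slide root top [-0.0268 -0.0004  0.0763] 0.00022915176534839726
-0.03 -0.013 0.06 [658. 240.] [179. 135.]
-0.03 -0.026 0.06 [690. 263.] [236. 139.]
-0.03 -0.026 0.07 [691. 218.] [239. 132.]
-0.02 -0.013 0.06 [699. 231.] [182.  92.]
-0.02 -0.026 0.06 [731. 253.] [239.  95.]
-0.02 -0.026 0.07 [732. 209.] [242.  88.]
-0.015 -0.013 0.06 [719. 226.] [183.  70.]
-0.015 -0.026 0.06 [752. 248.] [240.  74.]
-0.015 -0.026 0.07 [753. 204.] [243.  66.]
-0.037 -0.013 0.06 [629. 247.] [177. 165.]
-0.037 -0.026 0.06 [661. 269.] [234. 169.]
-0.037 -0.026 0.07 [661. 225.] [237. 162.]
[(array([590., 353.]), array([269., 276.])), (array([591., 309.]), array([272., 270.])), (array([591., 282.]), array([274., 267.]))]
```

Pull estimate is about 26 mm: slide fin at x ≈ −0.032, rider at −0.058. I'll grip the knob, pull part way, and find the fin by differencing images.

```bash
python3 jog.py '[[[0,0,0],[0,0,0]],[[0,0,0],[0,0,0]],[[0,0,0],[0,0,0]],[[0,0,0],[0,0,0]],[[0,0,0],[0,0,0]]]' 0.015 35
python3 - <<'E'
from h import *; import cv2
for n in('scene','top'): cv2.imwrite(f'pics/g_{n}.png',env.snapshot(n)['img'][:,:,::-1])
rel((.496,-.0325,.046),-.091)
E
python3 jog.py '[[[0.01,0,0],[0,0,0]],[[0.01,0,0],[0,0,0]],[[0.01,0,0],[0,0,0]],[[0,0,0],[0,0,0]],[[0,0,0],[0,0,0]]]'
python3 - <<'E'
from h import *; import cv2
rel((.496,-.0325,.046),-.091)
I={n:env.snapshot(n)['img'][:,:,::-1].copy() for n in('scene','top')}
for n in I: cv2.imwrite(f'pics/q_{n}.png',I[n])
z=lambda im,x,y:cv2.resize(im[y:y+36,x:x+33],(0,0),fx=8,fy=8,interpolation=cv2.INTER_CUBIC)
b0,q0=cv2.imread('pics/g_scene.png'),I['scene'];b1,q1=cv2.imread('pics/g_top.png'),I['top']
r=lambda b,q,x,y:np.hstack([z(b,x,y),z(q,x,y),z(cv2.convertScaleAbs(cv2.absdiff(b,q),alpha=2),x,y)])
cv2.imwrite('pics/p6.png',np.vstack([r(b0,q0,335,180),r(b1,q1,330,154)]))
E
```

```text
t: 7.9
ee_pos: [0.4958, -0.0324, 0.0462]
tcp_rot: [0.045, 0.999, 0.0, 0.0]
contact_force: [-1.0, 0.5, 6.3]
finger_gap: 0.0244
finger_force: 34.0
t 8.0 pos [ 0.4959 -0.0324  0.0462] yaw -0.091 tilt z [ 6.e-04  2.e-04 -1.e+00]
d tool [-0.0001 -0.0001  0.0002] rz 0.0
t: 8.62
ee_pos: [0.479, -0.0308, 0.0462]
tcp_rot: [0.045, 0.999, 0.0, 0.001]
contact_force: [5.5, -1.1, 0.7]
finger_gap: 0.0245
finger_force: 34.3
t 8.625 pos [ 0.479  -0.0308  0.0462] yaw -0.0908 tilt z [ 2.9e-03 -1.0e-04 -1.0e+00]
d tool [-0.017  -0.0001  0.0003] rz 0.0002
```

View pics/p6.png

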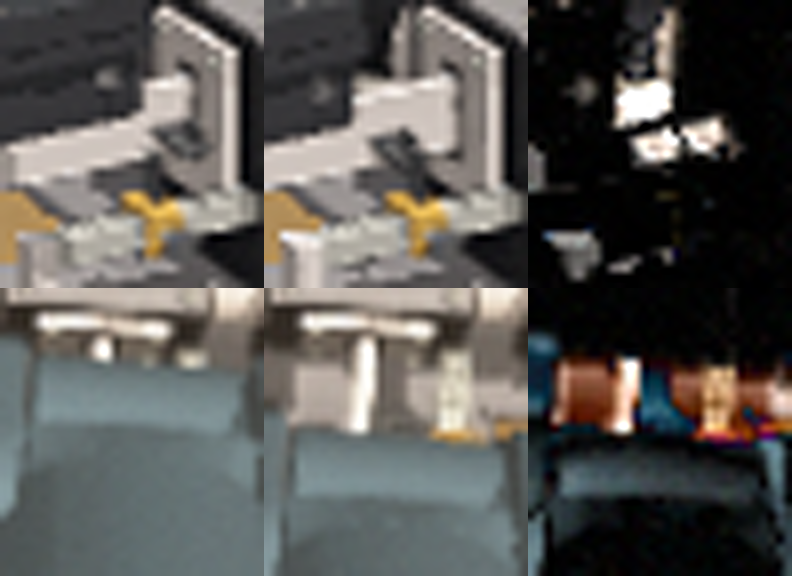

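The scene panels show the slide's dark fin moved from about (180,140) to (136,155) in panel pixels after the 17 mm pull, with the rider unmoved. I'll read the pixels numerically.

Run:
```python
import cv2,numpy as np
np.set_printoptions(linewidth=220)
for f,(y0,y1,x0,x1) in {'pics/g_scene.png':(190,214,346,364),'pics/q_scene.png':(190,214,346,364),'pics/top0.png':(157,182,343,360)}.items():
    im=cv2.imread(f).astype(int);g=im.sum(2)//3;br=(im[:,:,2]-im[:,:,0])
    print(f,'cols',x0,x1)
    for y in range(y0,y1): print(y,' '.join('%3d%s'%(g[y,x],'*' if br[y,x]>70 else ' ') for x in range(x0,x1)))
```

```text
pics/g_scene.png cols 346 364
190  55   97  109   91   63   51   95  184  224  246  232  222  179  104  117  126  120  201 
191  55   42   47   53   54   52   82  186  190  191  194  197  177  109  116  129  123  214 
192  55   56   46   53   53   50   81  190  200  196  197  200  149   84  118  129  122  214 
193  55   54   44   51   50   50   84  188  199  197  199  203  152   86  120  130  122  213 
194  50   54   44   57   51  126  195  202  200  200  202  182  143   91  122  130  120  212 
195  89  134  134  197  208  204  201  201  166  151  129  108   62   87  127  131  121  212 
196 208  205  202  201  199  199  200  156   89   82   89   82   55   51   95  123  120  212 
197 199  199  198  197  198  198  200  204  134   60  101  111   75   53   86  120  121  211 
198 197  197  198  198  198  200  180  167  161  121   65   81  105   91   84   96  131  211 
199 199  199  201  202  204  207  201  118   74  109  109   77   89   60   85  124  137  211 
200 204  206  200  164  128   85   69   52   49   94  126  132  132  111  125  129  136  210 
201 118   75   78   78   80   83   7
[... 5023 characters left out ...]
9  102  101  103  103   99  121* 181* 162* 137* 128* 139* 169* 169* 154  107 
175 121  120  108  103  105  105   98  107* 175* 174* 172* 166* 170* 181* 163  155  100 
176 120  122  119  111  107  104   96  100  150* 158* 177* 185* 171* 172* 161  122*  99 
177 112  119  122  120  121  126  119  132  178  189  208  222  162  146  161  127* 123*
178 109  113  122  122  133  163  155  161  190  222  226  220  168  168  160  125* 125*
179 108  112  121  125  132  163  155  154  165  211  212  192  166  167  161  124* 126*
180 107  111  120  129  152  162  155  159  188  224  230  213  167  170  165  127* 125*
181 109  112  120  137  179  163  152  163  204  200  223  217  167  170  171  125* 124*
```

```bash
cat > snap.py <<'E'
from h import *; import cv2,sys
for n in('scene','top'): cv2.imwrite(f'pics/{n}_{sys.argv[1]}.png',env.snapshot(n)['img'][:,:,::-1])
o=env.get_obs();print(sys.argv[1],'pull',(np.array([.4959,-.0324,.0462])-o['ee_pos'])@DX,'gap',o['finger_gap'],'t',o['t'])
E
python3 snap.py a
for i in b c d e; do python3 jog.py '[[[0.0033,0,0],[0,0,0]],[[0,0,0],[0,0,0]],[[0,0,0],[0,0,0]]]' >/dev/null; python3 snap.py $i; done
python3 - <<'E'
import cv2,numpy as np
for i in 'ace':
    im=cv2.imread(f'pics/scene_{i}.png').astype(int);g=im.sum(2)//3;br=(im[:,:,2]-im[:,:,0])
    print(i,'cols 342-358')
    for y in range(194,207): print(y,' '.join('%3d%s'%(g[y,x],'*' if br[y,x]>70 else ' ') for x in range(342,360)))
im=cv2.imread('pics/top_e.png');g=im.astype(int).sum(2)//3
print('top e cols 340');
for y in range(157,180): print(y,' '.join('%3d'%g[y,x] for x in range(340,360)))
E
```

```text
a pull 0.016854649735970194 gap 0.02428714937730626 t 8.825
b pull 0.018751476185634396 gap 0.024530094578290775 t 9.3
c pull 0.02071081893692639 gap 0.024321984476834212 t 9.775
d pull 0.022663324791310457 gap 0.024332867617213826 t 10.25
e pull 0.02458632667131015 gap 0.024476652404705136 t 10.725
a cols 342-358
194  52   53   53   44  153  193  198  197  196  197  197  196  196  195  196  198  177  109 
195  48   51   52   82  190  200  198  198  199  200  182  194  199  198  198  201  178  109 
196 124  137  165  197  201  199  201  185  157  176  105  149  195  199  197  198  176  109 
197 206  203  201  198  198  178  114   81   83   99   62   31  160  196  200  202  180  112 
198 199  198  197  197  198  203  132   75  103  108   67   72  127  195  220  192  141   86 
199 197  196  197  197  198  203  172  105   61   94   81   53   66   90  117  106   50   62 
200 198  199  200  201  203  208  167  128   86   54   74   59   51   92  123  130  131  111 
201 201  217  202  182  117   75   79   80   85   73   57   50   54   70  123  133  130  130 
202 132  140  153  160  109   79
[... 4158 characters left out ...]
 217 210 161 167 163 136 133
172 204 251 246 104  98  97  92  99 100 131 137 174 164 158 166 173 168 165 127 113
173 204 251 247  84 100  99 101  94  88  96 122 180 172 147 158 153 175 176 128  86
174 200 251 247  92 103 100  92  86  85  86 106 170 164 138 130 142 172 178 156 113
175 167 241 234  94  94 100 104  97  99  97 110 168 177 177 168 173 184 170 152  98
176 104 129 130  86  89  87  82  80  82  85  95 128 148 156 154 164 167 157 130  99
177 108 108 105 105 106 103 104 102  99  99 102 102 116 117 117 118  93 118 124 115
178 119 117 114 116 115 113 114 113 114 111 110 109 107 108 107 106 106 106 103  89
179 123 123 124 124 124 120 122 122 120 121 119 115 117 116 117 115 115 116 115 106
```

```bash
python3 - <<'E'
import cv2,numpy as np
for i in 'ace':
    g=cv2.imread(f'pics/top_{i}.png').astype(int).sum(2)//3
    print(i,'cols 340-356')
    for y in range(165,178): print(y,' '.join('%3d'%g[y,x] for x in range(340,357)))
E
python3 - <<'E'
from h import *
# scene/top pixel vs candidate slide-fin y and rider fin
for y,z in((-.012,.066),(-.015,.066),(-.018,.066),(-.021,.066),(-.035,.066),(-.035,.06)):
    p=wor((-.0585,y,z));print(y,z,proj('scene',p).round(2),proj('top',p).round(2))
E
```

```text
a cols 340-356
165 171 197 249 234 104 103 103 121 174 173 172 177 188 204 191 185 134
166 180 219 249 230 102 103 103 122 173 172 170 174 203 200 217 202 176
167 182 228 248 206 104 102 101 120 173 174 169 168 214 198 207 207 176
168 181 230 247 167  97  98  97 111 157 172 167 160 197 176 195 195 170
169 182 234 246 133  95 100  96  99 120 155 149 163 222 217 221 186 164
170 192 245 246 125 103 110 103 104 106 119 130 150 226 222 229 169 166
171 177 240 233 118 100 102  84  86  87 110 141 151 224 218 209 162 169
172 105 129 124  96  96  98 100 102  97 103 125 137 129 139 144 159 146
173 112 110 111 109 109 107 109 104 105 104 105 103 104 115 113 113 116
174 121 118 117 118 120 115 115 116 115 114 114 113 110 112 110 109 109
175 126 126 125 124 125 126 123 122 124 122 120 120 120 119 120 117 119
176 132 135 132 129 132 132 130 129 128 130 128 128 126 127 128 126 125
177 136 135 137 135 135 136 136 135 134 135 134 133 133 132 132 132 131
c cols 340-356
165 169 196 248 233 102 101 101 119 174 171 172 176 189 204 191 187 134
166 180 219 249 230 103 103 104 121 172 172 171 175 205 200 21
[... 1321 characters left out ...]
172 204 251 246 104  98  97  92  99 100 131 137 174 164 158 166 173 168
173 204 251 247  84 100  99 101  94  88  96 122 180 172 147 158 153 175
174 200 251 247  92 103 100  92  86  85  86 106 170 164 138 130 142 172
175 167 241 234  94  94 100 104  97  99  97 110 168 177 177 168 173 184
176 104 129 130  86  89  87  82  80  82  85  95 128 148 156 154 164 167
177 108 108 105 105 106 103 104 102  99  99 102 102 116 117 117 118  93
-0.012 0.066 [349.24 197.5 ] [345.56 172.8 ]
-0.015 0.066 [349.84 197.93] [346.66 172.87]
-0.018 0.066 [350.44 198.35] [347.76 172.94]
-0.021 0.066 [351.05 198.78] [348.87 173.02]
-0.035 0.066 [353.92 200.81] [354.03 173.36]
-0.035 0.06 [353.9  203.05] [353.87 173.66]
```

The estimates agree: both fin tops come out at about z 0.070, and 1.2 mm of pull remains (about 25.8 mm total). I'll make that move, let it settle and look once.

The manual's scale: shifts go in shares of 0.6 m and turns go in shares of 2 pi rad. Converting my numbers, 0.0012 m is 0.002.

```bash
python3 jog.py '[[[0.002,0,0],[0,0,0]],[[0,0,0],[0,0,0]],[[0,0,0],[0,0,0]],[[0,0,0],[0,0,0]],[[0,0,0],[0,0,0]],[[0,0,0],[0,0,0]]]'; python3 snap.py f
python3 - <<'E'
import cv2,numpy as np
a=cv2.imread('pics/scene_f.png')[185:215,335:365];b=cv2.imread('pics/scene_f.png')[150:250,285:385]
cv2.imwrite('pics/p7.png',np.hstack([cv2.resize(a,(390,390),interpolation=cv2.INTER_CUBIC),cv2.resize(b,(390,390),interpolation=cv2.INTER_CUBIC)]))
E
```

```text
t: 11.48
ee_pos: [0.4703, -0.03, 0.0462]
tcp_rot: [0.045, 0.999, 0.0, 0.002]
contact_force: [5.8, -0.7, 0.9]
finger_gap: 0.0244
finger_force: 34.4
f pull 0.025747495223396664 gap 0.024314849993204532 t 11.575
```

View pics/p7.png

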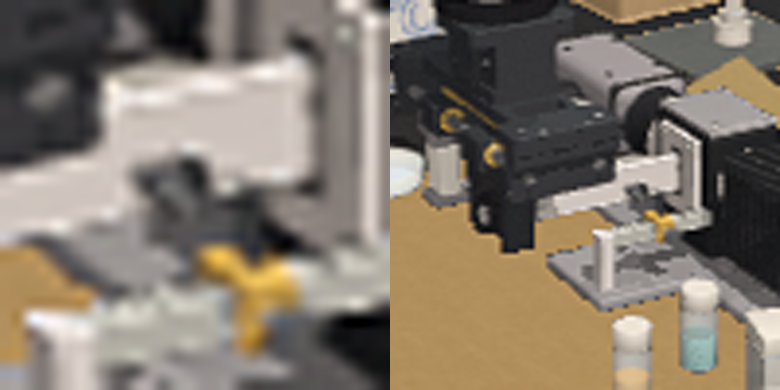

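In the left panel the slide's fin is at about (190,175) and the rider's at (245,220). They lie along the dock's y direction, so they are level. The knob is held at 34 N and the vials stand as before. Handing in.

```bash
python3 -c "
from bench import env
print(env.job_done())"
```

```text
the job is handed in; nothing more can be done
None
```

I took the dark reading with the slide closed and let the trigger go. I then pulled the slide about 25.7 mm, until its fin looked level with the rider's, and handed in with the knob held at about 34 N; no verdict was returned.

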